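Square up a test coupon and mount it in its specimen holder

TASK

Slide the loose steel test coupon across the black pick-up tray into the tray's corner until it sits flush against both fences over the finger channel, then grip it there by its long edges and lift it straight out. Lay it flat between the tapered pins of the aluminium specimen holder without dropping it, and fold the weighted hold-down finger over so that it rests on the coupon. Leave the ring gauge and the bearing where they are.

Things in the scene. Friction and masses are not known exactly. Their poses are not given: they have to be found in the camera images.
- coupon: loose flat ground-steel test coupon, 40 mm along its x, 70 mm along its y, 5 mm thick, 0.1 kg, with three dull finish patches on its top; lies on the tray floor. Origin: centre of its underside, z up. Either way round is right
- tray: black pick-up tray, grey base plate, fixed, 120 x 156 mm (x, y), origin under its centre. Floor top z = 14, from x -60 to 48, y -78 to 66. Fences, 12 wide, 8 above the floor, along its +x side (inner face x 48) and +y side (inner face y 66), meet in a corner; other sides open. A finger channel, y 16 to 46, bottom z 4, runs along x through the floor and a gap in the +x fence
- tray_nest (a point): where the coupon's origin lies when the coupon sits flush in the tray's corner, long side along the tray's y, at floor height: tray frame (28, 31, 14) mm, above the middle of the finger channel. Axes as the tray's
- holder: aluminium specimen holder fixed to the worktop, 84 mm along its x, 140 mm along its y, top face at z = 14 mm; origin at the centre of its underside. A finger channel 30 mm wide (y = -1 to 29), 10 mm deep (bottom at z = 4), runs along x right through it under the middle of the seat
- holder_seat (a point): where the coupon's origin lies when centred between the eight steel pins, long side along y: holder frame (0, 14, 14) mm, axes as the holder's. Pins stand 8 mm high, 8 mm thick for 4 mm, then taper to 3 mm; they leave 44 mm along x and 74 mm along y. Two on each long side, 24 mm either side of the middle; two at each end, 12 mm either side of the middle
- holddown (a joint): hinge of the hold-down finger at the holder's -y end; axis along x through holder frame (0, -48, 28) mm. Start about 2.1 rad: leaning back, away from the seat, on its stop. 0 = level, rubber foot (34 mm from the hinge) on the coupon; -0.12 with no coupon. 46 mm long, 9 wide, 60 g, slightly damped; tipped below about 1.3 rad it falls closed by its weight, above it falls back
- holddown_knob (a point): middle of the flat outer face of the hold-down's round steel knob (16 mm diameter, 14 mm high, near the finger's free end): 38 mm from the hinge along the finger and 17 mm off it. Folded back it faces -y of the holder and somewhat down; closed it faces up
- ring_gauge: bystander: plain steel ring gauge, 40 mm diameter, 12 mm high, loose; origin under its centre
- bearing: bystander: ball bearing, 34 mm diameter, 11 mm high, loose; origin under its centre

How it is judged:
By the outcome, as a careful person would: the job done as asked, in the order asked, and still so for the second after the job is handed in, with the robot touching nothing.
It also fails if it takes over 64 s, if anything falls off the work surface, if the arm or the gripper's body presses on something with over 40 N, if the wrist force passes 120 N, or if a joint passes its speed limit or range.

ROBOT

A 7-joint arm with a two-finger parallel gripper is mounted at the origin on a cart in front of the work surface, level with it; the furniture and walls round the work are solid. World frame = base frame: x ahead of the robot, y to its left, z up, the work surface at z = 0. Lengths are in m, angles in rad, forces in N, time in s.
With the tool pointing down it reaches from about 0.425 to 0.925 m from the base axis. Payload 6.8 kg.
Tool frame: the origin (TCP) lies at the very end of the fingers, on their centre line; the grasp point (between the pads) lies 19 mm behind it; z points along the fingers, y is the line along which they close (so a half turn about z gives the same grasp; the last joint's range is limited). The gripper opens to 85 mm and grips with 20 to 120 N. Pads are 22 mm wide; open, the fingers measure 114 mm over their backs; the gripper's body (76 mm by 85 mm) begins 54 mm behind the grasp point. The pads swing forward as they close: fully open they stand 13 mm farther back than shut.
Start: joints at [-1.323, 0.477, 0.022, 1.555, -0.011, 1.109, -0.083], TCP at [0.235, 0.633, 0.231] pointing down, gripper open.
Joint ranges: [-2.96, 2.96], [-0.34, 2.1], [-1.41, 1.46], [0.24, 2.44], [-1.37, 4.51], [0.17, 1.92], [-2.96, 2.96]. Speed limits (rad/s): [2.39, 2.39, 3.14, 3.14, 3.14, 3.14, 3.14].

INTERFACE

Orientations are given as a unit quaternion [w, x, y, z].
In Python, from station import * gives the robot as it stands.
- The arm moves only by the tool jog_arm, never from a script. Its argument "moves" is one flat list of numbers, 7 for each row, row after row: the shift along the tool's x, y, z normalised to -1 to 1, where 1 is 20 mm, then the turn, a rotation vector about the tool's x, y, z normalised to -1 to 1, where 1 is 4 degrees, then the opening, from 0 (shut) to 1 (fully open). In form: [x, y, z, rx, ry, rz, claw, x, y, z, rx, ry, rz, claw, ...]. A call has exactly 8 rows; each row shifts and turns the commanded pose from where the row before left it, along the tool's axes as they then stand; what a row does not reach is not made up. A row lasts 1/12 s, in which the tool goes at most 41.7 mm and 7.16 degrees, less where a joint would pass 70% of its speed; a pose out of reach is approached as far as the arm can. A call with a number of a shift or a turn outside -1 to 1 is refused whole. A call with a gripper value outside its range is refused whole. The fingers move at their own pace and stop on an object; "grip_force" is the grip in N (left out, the last holds). Time passes only in rows, so rows that do not move let the fingers close, or fill a call up. It gives the time, the measured TCP pose, the force, the opening and the grip force at its end, in the units of the state.
- get_obs(): the state, without advancing time (a new reading comes with each control period).
- read_camera(name): name is "scene" or "top" or "wrist"; returns a dict with "color" (384x512x3 uint8, blue, green, red), "fx", "fy", "cx", "cy" (pixels), "rvec" (rotation vector, rad) and "tvec" (3), from world to camera coordinates, as OpenCV has them. Camera axes: x right, y down, z forward; pixel columns grow to the right and rows downward; lengths in m; the calibration is good to about 2 mm. The wrist camera is an equidistant fisheye: a pixel r from the principal point sees the ray r / f radians off the axis. A picture is of the moment at which its call begins. There is no depth.
- hand_in(): hands the job in; it is judged then, once.
The state is a dict: "t": time; "q": joint angles; "joint_vel": joint speeds; "joint_torque": joint torques, N m; "eef_pos": TCP position; "tool_rot": TCP orientation; "contact_force": force on the tool from outside, world axes, zero at the start; "torque": the same for the moment, N m; "gripper_width": opening from 0.0 (shut) to 1.0 (fully open); "grasp_force": force on a finger pad.
Only numpy, scipy, OpenCV 4.12 (cv2) and the standard library are available. Lean on these libraries where they do the work, as an engineer would, in place of code of your own. Each camera call takes 0.05 s, during which the arm holds its last target. There are 200 camera calls.

## Working session

There is one attempt and no reset: what is moved stays moved. The work goes in short steps, Python scripts to look and compute and a tool call to move; the robot and the scene stay as the last step left them, time stands still between calls to the robot, and variables do not carry over. Pictures are saved under pics/ and viewed, at most 10 in all, crops included, and the job is handed in when it is done.

Besides the shell and the picture viewer there is one more tool, called after ">>>" as name(argument=value, ...) on one line, values as JSON. jog_arm: Moves the arm, as the interface text tells. Scaled input: -1 to 1 covers 20 mm each way for a shift and 4 degrees each way for a turn. Its arguments: {"type":"object","properties":{"moves":{"type":"array"},"grip_force":{"type":"number"}},"required":["moves"]}

```bash
ls; mkdir -p pics
python3 - <<'E'
from station import *
import cv2
o=get_obs(); print({k:o[k] for k in ("t","eef_pos","tool_rot","gripper_width","contact_force")})
for n in ("scene","top"):
    c=read_camera(n); cv2.imwrite(f"pics/{n}0.png",c["color"]); print(n,c["fx"],c["fy"],c["cx"],c["cy"],c["rvec"],c["tvec"])
E
```

```text
pics
{'t': 0.0, 'eef_pos': array([0.23490451, 0.63217435, 0.23032918]), 'tool_rot': array([-1.06851632e-04,  1.76934372e-01,  9.84222233e-01, -9.00915810e-04]), 'gripper_width': 0.9989392676953954, 'contact_force': array([-1.43211895, -0.26902905,  0.17527532])}
scene 354.6795031178884 354.6795031178884 251.64583162167992 193.01331584887149 [ 2.12284393 -0.72485844  0.36121254] [-0.41903579  0.23820205  0.65438729]
top 467.8895570763697 467.8895570763697 254.66128198693067 188.3210923407472 [ 2.20418079 -1.98804711  0.21224402] [-0.03957416  0.5025157   0.80127893]
```

Run:
```python
import cv2
for n in ("scene","top"):
    a=cv2.imread(f"pics/{n}0.png"); cv2.imwrite(f"pics/{n}0b.png",cv2.resize(a,(800,600),interpolation=cv2.INTER_CUBIC))
```

```text
(no output)
```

View pics/top0b.png

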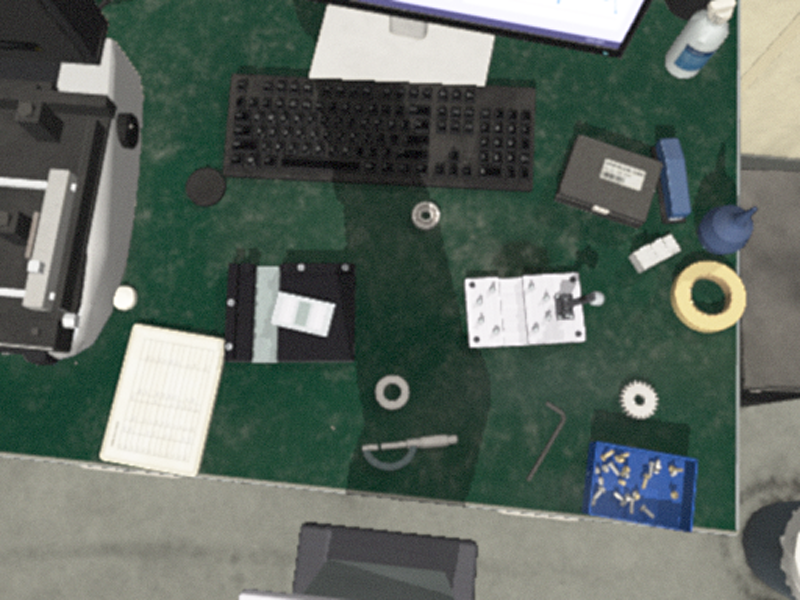

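View pics/scene0b.png

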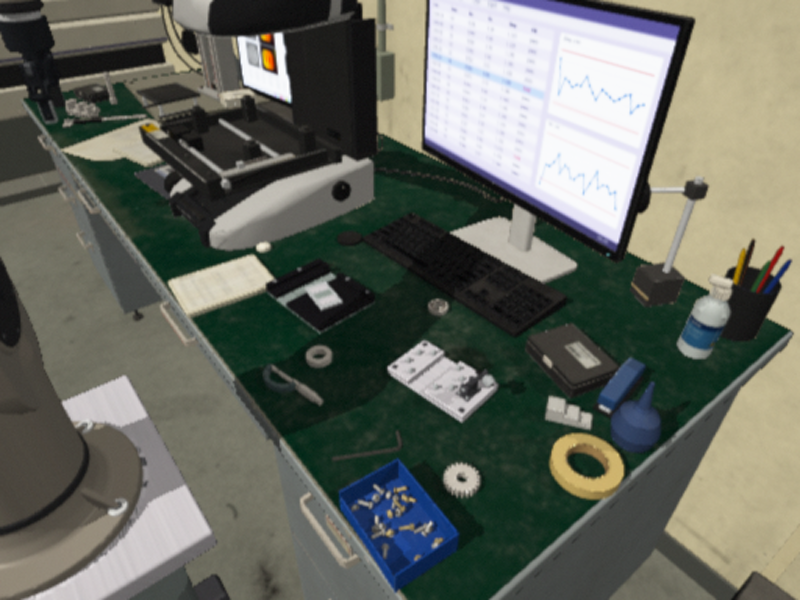

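The top view shows the tray at about (228–355, 263–362) and the coupon at (303,313), with the channel stripe at x≈265. The holder is at (465–585, 273–348), the ring at (392,392) and the bearing at (426,215). In the scene view the tray is at (320,295), and the holder at (442,380) has the finger leaned back at (480,382). Next I'll enlarge them.

```bash
cat > h.py <<'E'
import numpy as np, cv2
from scipy.optimize import least_squares
CAM={"scene":(354.6795,251.6458,193.0133,[2.12284393,-0.72485844,0.36121254],[-0.41903579,0.23820205,0.65438729]),
"top":(467.88956,254.66128,188.32109,[2.20418079,-1.98804711,0.21224402],[-0.03957416,0.5025157,0.80127893])}
def ray(n,uv):
    f,cx,cy,r,t=CAM[n]; R=cv2.Rodrigues(np.array(r))[0]
    d=R.T@np.array([(uv[0]-cx)/f,(uv[1]-cy)/f,1.]); return -R.T@np.array(t),d/np.linalg.norm(d)
def at_z(n,uv,z):
    o,d=ray(n,uv); return o+d*(z-o[2])/d[2]
def tri(rays):
    A=sum(np.eye(3)-np.outer(d,d) for o,d in rays); b=sum((np.eye(3)-np.outer(d,d))@o for o,d in rays)
    return np.linalg.solve(A,b)
def proj(n,P):
    f,cx,cy,r,t=CAM[n]
    return cv2.projectPoints(np.array(P,float).reshape(-1,1,3),np.array(r),np.array(t),np.array([[f,0,cx],[0,f,cy],[0,0,1]]),None)[0][:,0]
E
python3 - <<'E'
import cv2,numpy as np
from h import *
t=cv2.imread("pics/top0.png"); s=cv2.imread("pics/scene0.png")
c=lambda a,x,y:cv2.resize(a[y:y+75,x:x+100],(400,300),interpolation=cv2.INTER_CUBIC)
# top tray (140,162), top holder (290,160), scene tray(155,155), scene holder (235,205)
cv2.imwrite("pics/m1.png",np.vstack([np.hstack([c(t,140,162),c(t,290,160)]),np.hstack([c(s,160,155),c(s,238,203)])]))
for p in [(303,313),(265,313),(525,310),(392,392),(426,215)]: print(at_z("top",(p[0]*.64,p[1]*.64),.014))
for n in CAM: print(n, ray(n,(256,192)))
E
```

```text
[0.47774228 0.12647926 0.014     ]
[0.47298037 0.17274294 0.014     ]
[ 0.50923653 -0.14303559  0.014     ]
[0.39338752 0.00812785 0.014     ]
[ 0.6182281  -0.01113825  0.014     ]
scene (array([ 0.09990978, -0.55510318,  0.58517727]), array([ 0.49883835,  0.6241911 , -0.60128677]))
top (array([ 0.3196971 , -0.01127565,  0.89095605]), array([ 0.20779031,  0.02391598, -0.97788098]))
```

View pics/m1.png

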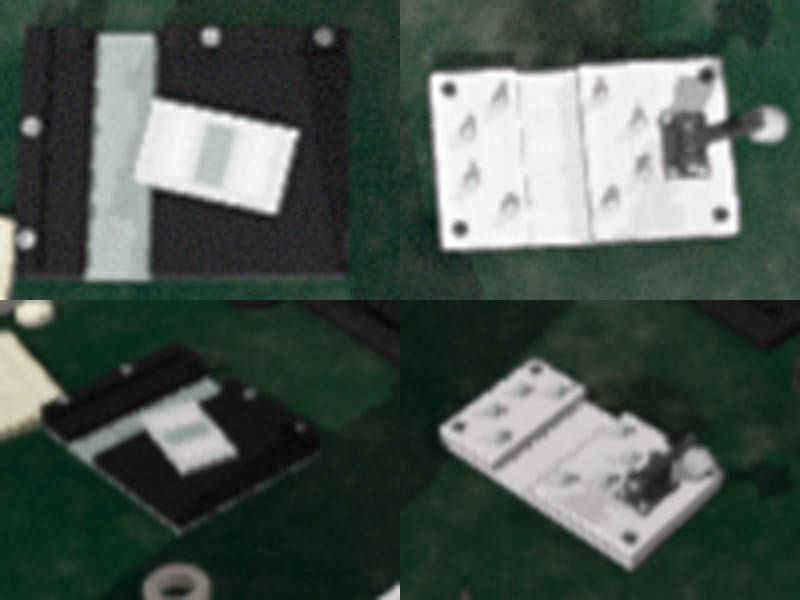

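Mosaic, top tray (crop pixels):
- Tray corners: (25,27), (350,28), (347,277), (17,278).
- Coupon corners: (155,98), (300,127), (277,215), (133,183).

Top holder corners are (430,72), (720,58), (738,234), (442,248), with the finger leaning to image right (−y). The same corners are visible in the scene crops below. I'll fit the poses from both views.

```bash
cat > fit.py <<'E'
from h import *
def px(n,X,Y,x0,y0): return (n,((X+.5)/4-.5+x0,(Y+.5)/4-.5+y0))
def fit(obs,p0,zfree=True):
    def w(p,l): c,s=np.cos(p[2]),np.sin(p[2]); return [p[0]+c*l[0]-s*l[1],p[1]+s*l[0]+c*l[1],l[2]+p[3]]
    def r(p): return np.concatenate([proj(n,w(p,l))[0]-uv for (n,uv),l in obs]+[[0 if zfree else p[3]*1e4]])
    s=least_squares(r,p0); return s.x,np.round(s.fun,1)
T=lambda X,Y:px("top",X,Y,140,162); H=lambda X,Y:px("top",X-400,Y,290,160)
ST=lambda X,Y:px("scene",X,Y-300,160,155); SH=lambda X,Y:px("scene",X-400,Y-300,238,203)
m=.001
def L(*a): return np.array(a)*m
if __name__=="__main__":
    tray=[(T(25,27),L(60,78,22)),(T(350,28),L(60,-78,22)),(T(347,277),L(-60,-78,14)),(T(17,278),L(-60,78,22)),(T(150,279),L(-60,16,14)),
      (ST(42,408),L(-60,78,22)),(ST(180,343),L(60,78,22)),(ST(320,432),L(60,-78,22)),(ST(182,527),L(-60,-78,14))]
    hold=[(H(430,72),L(42,70,14)),(H(720,58),L(42,-70,14)),(H(738,234),L(-42,-70,14)),(H(442,248),L(-42,70,14)),
      (SH(440,432),L(-42,70,14)),(SH(537,357),L(42,70,14)),(SH(722,472),L(42,-70,14)),(SH(633,555),L(-42,-70,14))]
    coup=[(T(155,98),L(20,35,5)),(T(300,127),L(20,-35,5)),(T(277,215),L(-20,-35,5)),(T(133,183),L(-20,35,5)),
      (ST(145,415),L(-20,35,5)),(ST(195,398),L(20,35,5)),(ST(240,457),L(20,-35,5)),(ST(182,474),L(-20,-35,5))]
    for n,o,p in (("tray",tray,[.48,.13,0,0]),("holder",hold,[.5,-.14,0,0]),("coupon",coup,[.48,.13,0,.014])):
        x,f=fit(o,p); print(n,np.round(x,4)," yawdeg",np.degrees(x[2]).round(2)); print(f)
        for c in ("top","scene"): print("  ",c,np.round(fit([q for q in o if q[0][0]==c],x,False if n!="coupon" else True)[0],4))
E
python3 fit.py
```

```text
tray [ 0.4772  0.1412  0.1078 -0.0016]  yawdeg 6.18
[ 0.3  0.4 -0.  -0.3  0.5  0.1 -0.7 -0.3 -0.1 -0.1 -0.4  0.3 -0.2  0.2
  0.6  0.6 -0.1 -0.9  0. ]
   top [ 0.4769  0.1409  0.1084 -0.    ]
   scene [ 0.4764  0.1395  0.1055 -0.    ]
holder [ 0.5102 -0.1413  0.1533 -0.0006]  yawdeg 8.78
[-0.1  0.7 -0.3  0.6 -0.2 -0.3 -0.  -0.1  0.3 -1.1 -0.2  0.4  1.   0.
  0.1  0.2  0. ]
   top [ 0.5105 -0.1415  0.151   0.    ]
   scene [ 0.5091 -0.1415  0.1583 -0.    ]
coupon [ 0.4763  0.1262 -0.1275  0.0134]  yawdeg -7.3
[ 0.3  0.4 -0.5  1.3 -0.  -0.5  0.2 -0.8 -0.6  0.6  0.2  0.7  0.1 -1.
  0.8 -0.6  0. ]
   top [ 0.4726  0.1228 -0.1118  0.0352]
   scene [ 0.4649  0.1061 -0.1705  0.0301]
```

The fit is consistent: the fitted heights come out within 0.6–1.6 mm of the stated ones. Tray (0.477,0.141) yaw 6.2°, holder (0.510,−0.141) yaw 8.8°, coupon (0.476,0.126) yaw −7.3°. I'll align the tool with the tray, shut the fingers and move over.

>>> jog_arm(moves=[-0.37,-0.96,0,0,0,-0.83,0,-0.37,-0.96,0,0,0,-0.83,0,-0.37,-0.96,0,0,0,-0.83,0,-0.37,-0.96,0,0,0,-0.83,0,-0.37,-0.96,0,0,0,-0.83,0,-0.37,-0.96,0,0,0,-0.83,0,-0.37,-0.96,0,0,0,-0.83,0,-0.37,-0.96,0,0,0,-0.83,0], grip_force=40)

```text
t: 0.77
eef_pos: [0.2698, 0.472, 0.231]
tool_rot: [-0.0, -0.056, 0.998, -0.0]
contact_force: [0.5, 0.2, -0.5]
gripper_width: -0.002
grasp_force: 0.0
```

```bash
cat > w.py <<'E'
import sys; from station import *; from h import *
from scipy.spatial.transform import Rotation as Ro
TR=(.4772,.1412,.1078); HO=(.5102,-.1413,.1533)
def w2l(f,p): c,s=np.cos(f[2]),np.sin(f[2]); d=np.array(p[:2])-f[:2]; return np.array([c*d[0]+s*d[1],-s*d[0]+c*d[1],p[2]])
def l2w(f,l): c,s=np.cos(f[2]),np.sin(f[2]); return np.array([f[0]+c*l[0]-s*l[1],f[1]+s*l[0]+c*l[1],l[2]])
def rot(o): q=o["tool_rot"]; return Ro.from_quat([q[1],q[2],q[3],q[0]])
def show(tgt=None,yaw=None):
    o=get_obs(); R=rot(o).as_matrix(); p=np.array(o["eef_pos"])
    print("t",round(o["t"],2),"p",p.round(4),"toolyaw",np.degrees(np.arctan2(R[1,1],R[0,1])).round(2),"tilt",R[:2,2].round(3),"F",np.round(o["contact_force"],1),"w",round(o["gripper_width"],3))
    print("tray-local mm",(w2l(TR,p)*1e3).round(1),"holder-local",(w2l(HO,p)*1e3).round(1))
    if tgt is not None: print("tool shift in units of 20mm",(R.T@(np.array(tgt)-p)/.02).round(2))
E
python3 -c "
from w import *
show(l2w(TR,(-.050,-.015,.10)))"
```

```text
t 0.77 p [0.2698 0.472  0.231 ] toolyaw 96.36 tilt [-0.    -0.001] F [ 0.5  0.2 -0.5] w -0.002
tray-local mm [-170.6  351.2  231. ] holder-local [-144.   642.9  231. ]
tool shift in units of 20mm [ -5.98 -18.33   6.56]
```

>>> jog_arm(moves=[-0.15,-1,0,0,0,0,0,-0.15,-1,0,0,0,0,0,-0.15,-1,0,0,0,0,0,-0.15,-1,0,0,0,0,0,-0.15,-1,0,0,0,0,0,-0.15,-1,0,0,0,0,0,-0.15,-1,0,0,0,0,0,-0.15,-1,0,0,0,0,0])

```text
t: 1.43
eef_pos: [0.311, 0.3156, 0.231]
tool_rot: [-0.0, -0.054, 0.999, -0.0]
contact_force: [-0.2, 0.1, -0.2]
gripper_width: -0.001
grasp_force: 0.0
```

>>> jog_arm(moves=[-0.6,-1,0,0,0,0,0,-0.6,-1,0,0,0,0,0,-0.6,-1,0.5,0,0,0,0,-0.6,-1,0.8,0,0,0,0,-0.6,-1,0.8,0,0,0,0,-0.6,-1,0.8,0,0,0,0,-0.6,-1,0.8,0,0,0,0,-0.6,-1,0.8,0,0,0,0])

```text
t: 2.1
eef_pos: [0.424, 0.167, 0.1405]
tool_rot: [-0.0, -0.054, 0.999, -0.0]
contact_force: [0.0, 0.3, -0.0]
gripper_width: 0.001
grasp_force: 0.0
```

```bash
python3 -c "
from w import *
show(l2w(TR,(-.050,-.015,.016)))
c=read_camera('wrist'); cv2.imwrite('pics/w1.png',cv2.resize(c['color'],(800,600),interpolation=cv2.INTER_CUBIC)); print(c['fx'],c['cx'],c['cy'],c['rvec'],c['tvec'])"
```

```text
t 2.1 p [0.424  0.167  0.1405] toolyaw 96.18 tilt [-0. -0.] F [ 0.   0.3 -0. ] w 0.001
tray-local mm [-50.2  31.4 140.5] holder-local [-38.1 317.9 140.5]
tool shift in units of 20mm [-0.01 -2.32  6.22]
297.3186396354542 254.6576316055801 191.11290789546106 [-1.94408549 -2.16762088 -0.34200992] [-0.12093834 -0.43093713  0.15851017]
```

View pics/w1.png

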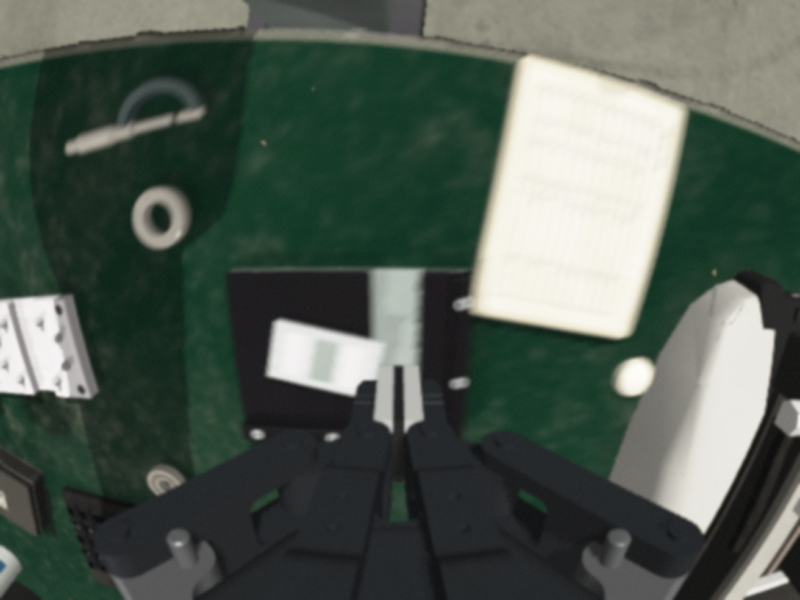

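The wrist view shows the tray at (230–470, 268–440), with the coupon corners at (275,319), (387,340), (352,397), (266,375). The shut fingers are at (398,400). I'll check against the fit, then descend behind the coupon.

```bash
cat >> h.py <<'E'
def wray(cam,uv):
    R=cv2.Rodrigues(np.array(cam[3]))[0]; x=np.array([uv[0]-cam[1],uv[1]-cam[2]]); r=np.linalg.norm(x); th=r/cam[0]
    d=R.T@np.array([*(np.sin(th)*x/r),np.cos(th)]); return -R.T@np.array(cam[4]),d
E
python3 -c "
from w import *
cam=(297.3186,254.6576,191.1129,[-1.94408549,-2.16762088,-0.34200992],[-0.12093834,-0.43093713,0.15851017])
def P(u,v,z):
  o,d=wray(cam,((u+.5)*.64-.5,(v+.5)*.64-.5)); return w2l(TR,o+d*(z-o[2])/d[2])*1e3
for u,v,z in [(275,319,.019),(387,340,.019),(266,375,.019),(352,397,.019),(230,268,.014),(470,268,.022),(370,268,.014)]: print(P(u,v,z).round(1))
"
```

```text
[-29.6 -44.5  19. ]
[-16.1  25.3  19. ]
[  9.9 -54.7  19. ]
[24.9  2.  19. ]
[-61.4 -73.   14. ]
[-62.9  74.2  22. ]
[-60.7  15.3  14. ]
```

>>> jog_arm(moves=[0,-0.8,0.77,0,0,0,0,0,-0.8,0.77,0,0,0,0,0,-0.72,0.77,0,0,0,0,0,0,0.77,0,0,0,0,0,0,0.77,0,0,0,0,0,0,0.77,0,0,0,0,0,0,0.77,0,0,0,0,0,0,0.77,0,0,0,0])

```text
t: 2.82
eef_pos: [0.4285, 0.122, 0.0173]
tool_rot: [-0.0, -0.054, 0.999, 0.0]
contact_force: [-0.0, 0.4, 0.5]
gripper_width: -0.002
grasp_force: 0.0
```

>>> jog_arm(moves=[-0.15,0,0.07,0,0,0,0,-0.22,0,0,0,0,0,0,-0.22,0,0,0,0,0,0,-0.22,0,0,0,0,0,0,-0.22,0,0,0,0,0,0,-0.22,0,0,0,0,0,0,-0.22,0,0,0,0,0,0,-0.22,0,0,0,0,0,0])

```text
t: 3.48
eef_pos: [0.462, 0.1255, 0.017]
tool_rot: [-0.001, -0.054, 0.999, -0.0]
contact_force: [-4.4, -1.1, 6.7]
gripper_width: -0.001
grasp_force: 3.8
```

```bash
python3 -c "
from w import *
show(l2w(TR,(-.003,-.015,.016)))"
```

```text
t 3.48 p [0.462  0.1255 0.017 ] toolyaw 96.17 tilt [-0.001 -0.   ] F [-4.4 -1.1  6.7] w -0.001
tray-local mm [-16.8 -14.   17. ] holder-local [ -6.9 271.   17. ]
tool shift in units of 20mm [-0.69 -0.05  0.05]
```

```bash
python3 -c "
from w import *
t=read_camera('top')['color']; s=read_camera('scene')['color']
c=lambda a,x,y:cv2.resize(a[y:y+60,x:x+66],(396,360),interpolation=cv2.INTER_CUBIC)
cv2.imwrite('pics/m2.png',np.hstack([c(t,150,168),c(s,175,160)]))
print(proj('top',l2w(TR,(-.0058,-.014,.019))),proj('scene',l2w(TR,(-.0058,-.014,.019))))"
```

```text
[[193.14692157 202.27653643]] [[206.10736122 188.57305615]]
```

View pics/m2.png

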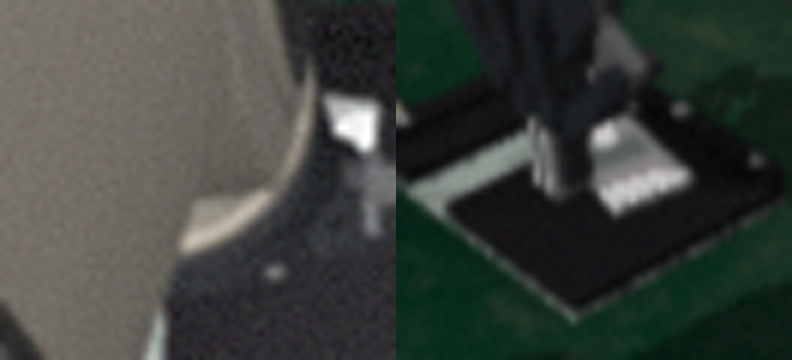

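The scene crop shows the coupon's long edge against the fingers and the coupon moved with them; its near corner is at (613,215). The push works, so I'll continue.

>>> jog_arm(moves=[-0.09,0,-0.03,0,0,0,0,-0.09,0,0,0,0,0,0,-0.09,0,0,0,0,0,0,-0.09,0,0,0,0,0,0,-0.09,0,0,0,0,0,0,-0.09,0,0,0,0,0,0,-0.07,0,0,0,0,0,0,-0.05,0,0,0,0,0,0])

```text
t: 4.25
eef_pos: [0.4753, 0.127, 0.0172]
tool_rot: [-0.0, -0.054, 0.999, -0.0]
contact_force: [-3.3, -0.2, 2.4]
gripper_width: 0.004
grasp_force: 2.2
```

```bash
python3 -c "
from w import *
show(l2w(TR,(-.003,-.015,.016)))"
```

```text
t 4.25 p [0.4753 0.127  0.0172] toolyaw 96.17 tilt [-0. -0.] F [-3.3 -0.2  2.4] w 0.004
tray-local mm [ -3.4 -13.9  17.2] holder-local [  6.5 270.5  17.2]
tool shift in units of 20mm [-0.02 -0.05  0.06]
```

>>> jog_arm(moves=[-0.03,0,0,0,0,0,0,-0.03,0,0,0,0,0,0,-0.03,0,0,0,0,0,0,-0.03,0,0,0,0,0,0,-0.03,0,0,0,0,0,0,-0.03,0,0,0,0,0,0,0,0,0,0,0,0,0,0,0,0,0,0,0,0])

```text
t: 4.92
eef_pos: [0.4758, 0.1268, 0.0169]
tool_rot: [-0.003, -0.054, 0.999, -0.0]
contact_force: [-9.0, -1.3, 9.6]
gripper_width: -0.004
grasp_force: 6.9
```

```bash
python3 -c "
from w import *
show(l2w(TR,(-.003,-.015,.016)))"
```

```text
t 4.92 p [0.4758 0.1268 0.0169] toolyaw 96.19 tilt [-0.006 -0.001] F [-9.  -1.3  9.6] w -0.004
tray-local mm [ -2.9 -14.1  16.9] holder-local [  7.  270.2  16.9]
tool shift in units of 20mm [ 0.   -0.04  0.05]
```

Stopped at tray-local x −2.9, where −3 means flush, with 9 N: the +x fence is reached. Next I go round to the −y end.

>>> jog_arm(moves=[0.5,0,0,0,0,0,0,0,0,-0.8,0,0,0,0,0,0,-0.8,0,0,0,0,-0.5,-0.8,0,0,0,0,0,-0.5,-0.8,0,0,0,0,0,-0.5,-0.8,0,0,0,0,0,-0.5,-0.8,0,0,0,0,0,0,0,0,0,0,0,0])

```text
t: 5.58
eef_pos: [0.519, 0.0635, 0.0499]
tool_rot: [0.002, -0.052, 0.999, -0.001]
contact_force: [-0.1, -0.2, 0.3]
gripper_width: -0.002
grasp_force: 0.0
```

```bash
python3 -c "
from w import *
show(l2w(TR,(.028,-.078,.0165)))
t=read_camera('top')['color']; s=read_camera('scene')['color']
c=lambda a,x,y:cv2.resize(a[y:y+60,x:x+66],(396,360),interpolation=cv2.INTER_CUBIC)
cv2.imwrite('pics/m3.png',np.hstack([c(t,150,168),c(s,175,160)]))"
```

```text
t 5.58 p [0.519  0.0635 0.0499] toolyaw 95.91 tilt [ 0.005 -0.001] F [-0.1 -0.2  0.3] w -0.002
tray-local mm [ 33.2 -81.7  49.9] holder-local [ 39.9 201.1  49.9]
tool shift in units of 20mm [0.27 0.19 1.67]
```

View pics/m3.png

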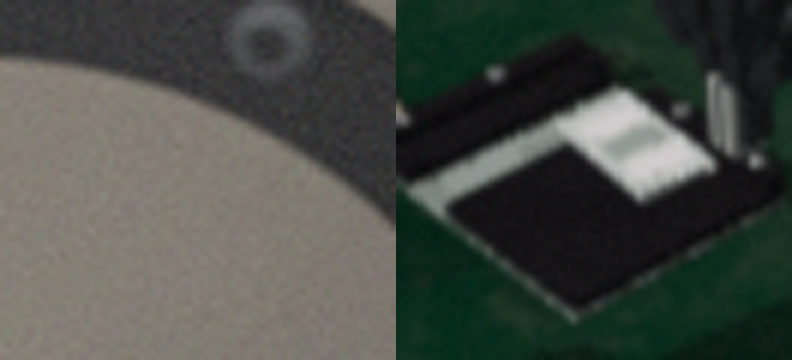

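The coupon is now flush along the +x fence: its corners in the scene crop are (560,125), (645,203), (720,165). I'll lower the tool and push +y.

>>> jog_arm(moves=[0.13,0,0.8,0,0,0,0,0.13,0,0.85,0,0,0,0,0,0.2,0,0,0,0,0,0,0.3,0,0,0,0,0,0,0.3,0,0,0,0,0,0,0.3,0,0,0,0,0,0,0.3,0,0,0,0,0,0,0.3,0,0,0,0,0])

```text
t: 6.35
eef_pos: [0.507, 0.1013, 0.0168]
tool_rot: [0.0, -0.054, 0.999, 0.0]
contact_force: [0.9, -0.9, 0.1]
gripper_width: 0.0
grasp_force: 0.6
```

```bash
python3 -c "
from w import *
show(l2w(TR,(.028,-.0185,.0165)))"
```

```text
t 6.35 p [0.507  0.1013 0.0168] toolyaw 96.21 tilt [0.001 0.   ] F [ 0.9 -0.9  0.1] w 0.0
tray-local mm [ 25.3 -42.9  16.8] holder-local [ 33.9 240.2  16.8]
tool shift in units of 20mm [-0.14  1.22  0.01]
```

>>> jog_arm(moves=[0,0.15,0,0,0,0,0,0,0.15,0,0,0,0,0,0,0.15,0,0,0,0,0,0,0.15,0,0,0,0,0,0,0.15,0,0,0,0,0,0,0.15,0,0,0,0,0,0,0.13,0,0,0,0,0,0,0.12,0,0,0,0,0])

```text
t: 7.02
eef_pos: [0.5043, 0.1233, 0.0163]
tool_rot: [-0.0, -0.054, 0.999, -0.0]
contact_force: [-0.3, -0.7, 1.1]
gripper_width: 0.002
grasp_force: 0.7
```

>>> jog_arm(moves=[0,0.04,0,0,0,0,0,0,0.04,0,0,0,0,0,0,0.04,0,0,0,0,0,0,0.04,0,0,0,0,0,0,0.04,0,0,0,0,0,0,0.04,0,0,0,0,0,0,0,0,0,0,0,0,0,0,0,0,0,0,0])

```text
t: 7.68
eef_pos: [0.5038, 0.1281, 0.0163]
tool_rot: [-0.0, -0.054, 0.999, 0.0]
contact_force: [0.2, -0.2, 0.4]
gripper_width: 0.001
grasp_force: 0.2
```

```bash
python3 -c "
from w import *
show(l2w(TR,(.028,-.0185,.0165)))"
```

```text
t 7.68 p [0.5038 0.1281 0.0163] toolyaw 96.18 tilt [-0.  0.] F [ 0.2 -0.2  0.4] w 0.001
tray-local mm [ 25.  -15.9  16.3] holder-local [ 34.8 267.2  16.3]
tool shift in units of 20mm [-0.15 -0.13 -0.01]
```

>>> jog_arm(moves=[0,0.06,0,0,0,0,0,0,0.06,0,0,0,0,0,0,0.06,0,0,0,0,0,0,0.06,0,0,0,0,0,0,0.06,0,0,0,0,0,0,0.06,0,0,0,0,0,0,0,0,0,0,0,0,0,0,0,0,0,0,0])

```text
t: 8.35
eef_pos: [0.5029, 0.1347, 0.0162]
tool_rot: [-0.0, -0.054, 0.999, -0.0]
contact_force: [-0.0, -2.4, 0.9]
gripper_width: 0.001
grasp_force: 1.2
```

```bash
python3 -c "
from w import *
show(l2w(TR,(.028,-.0185,.0165)))"
```

```text
t 8.35 p [0.5029 0.1347 0.0162] toolyaw 96.16 tilt [-0. -0.] F [-0.  -2.4  0.9] w 0.001
tray-local mm [24.9 -9.3 16.2] holder-local [ 35.  273.8  16.2]
tool shift in units of 20mm [-0.16 -0.46 -0.01]
```

>>> jog_arm(moves=[0,0.05,0,0,0,0,0,0,0.05,0,0,0,0,0,0,0.05,0,0,0,0,0,0,0.05,0,0,0,0,0,0,0,0,0,0,0,0,0,0,0,0,0,0,0,0,0,0,0,0,0,0,0,0,0,0,0,0,0])

```text
t: 9.02
eef_pos: [0.5028, 0.1351, 0.0162]
tool_rot: [-0.0, -0.052, 0.999, -0.002]
contact_force: [0.7, -11.2, 2.7]
gripper_width: 0.002
grasp_force: 5.7
```

```bash
python3 -c "
from w import *
show(l2w(TR,(.028,-.0185,.0165)))
s=read_camera('scene')['color']
cv2.imwrite('pics/m4.png',cv2.resize(s[150:225,155:255],(800,600),interpolation=cv2.INTER_CUBIC))"
```

```text
t 9.02 p [0.5028 0.1351 0.0162] toolyaw 95.99 tilt [-0.    -0.004] F [  0.7 -11.2   2.7] w 0.002
tray-local mm [24.8 -8.8 16.2] holder-local [ 34.9 274.3  16.2]
tool shift in units of 20mm [-0.16 -0.48 -0.01]
```

View pics/m4.png

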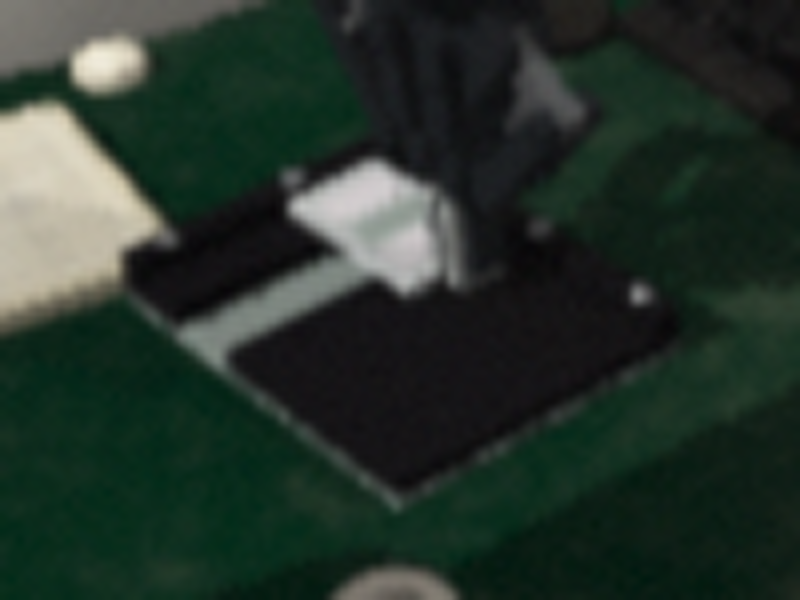

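The scene shows the coupon hard in the corner: its near corners are at (290,207) and (408,295), with 11 N against the +y fence. I'll back off and re-seat +x at mid-length.

>>> jog_arm(moves=[0,-0.6,0,0,0,0,0,0,0,-0.8,0,0,0,0,0,0,-0.8,0,0,0,0,0.7,0.8,0,0,0,0,0,0.7,0.85,0,0,0,0,0,0.7,0.85,0,0,0,0,0,0,0,0.8,0,0,0,0,0,0,0.8,0,0,0,0])

```text
t: 9.73
eef_pos: [0.4566, 0.1747, 0.0168]
tool_rot: [0.001, -0.056, 0.998, 0.001]
contact_force: [0.8, 0.5, 0.5]
gripper_width: 0.002
grasp_force: 0.0
```

```bash
python3 -c "
from w import *
show(l2w(TR,(-.003,.031,.0165)))
f=lambda X,Y:(155+(X+.5)/8-.5,150+(Y+.5)/8-.5)
print(proj('scene',[l2w(TR,(.008,.066,.019)),l2w(TR,(.008,-.004,.019))]),f(290,207),f(408,292))"
```

```text
t 9.73 p [0.4566 0.1747 0.0168] toolyaw 96.37 tilt [0.002 0.003] F [0.8 0.5 0.5] w 0.002
tray-local mm [-16.9  35.6  16.8] holder-local [ -4.7 320.5  16.8]
tool shift in units of 20mm [-0.69 -0.23  0.01]
[[192.49651524 174.51399577]
 [207.84111065 184.92114062]] (190.8125, 175.4375) (205.5625, 186.0625)
```

>>> jog_arm(moves=[-0.2,-0.2,0,0,0,0,0,-0.2,0,0,0,0,0,0,-0.15,0,0,0,0,0,0,-0.1,0,0,0,0,0,0,-0.06,0,0,0,0,0,0,-0.06,0,0,0,0,0,0,-0.06,0,0,0,0,0,0,0,0,0,0,0,0,0])

```text
t: 10.4
eef_pos: [0.4727, 0.1697, 0.0166]
tool_rot: [-0.001, -0.054, 0.999, -0.0]
contact_force: [-4.6, -1.9, 7.5]
gripper_width: -0.002
grasp_force: 4.5
```

```bash
python3 -c "
from w import *
show(l2w(TR,(-.003,.031,.0165)))"
```

```text
t 10.4 p [0.4727 0.1697 0.0166] toolyaw 96.17 tilt [-0.002 -0.001] F [-4.6 -1.9  7.5] w -0.002
tray-local mm [-1.4 28.8 16.6] holder-local [ 10.4 313.1  16.6]
tool shift in units of 20mm [0.08 0.11 0.01]
```

>>> jog_arm(moves=[0.6,0,0,0,0,0,0,0,0,-1,0,0,0,0,0,0,-1,0,0,0,0,-1,0,-1,0,0,0,0,-1,0,-1,0,0,0,0,-1,0,-1,0,0,0,0,-1,0,-1,0,0,0,0,-1,0,-0.5,0,0,0,0])

```text
t: 11.07
eef_pos: [0.5637, 0.1802, 0.1495]
tool_rot: [0.002, -0.054, 0.999, 0.001]
contact_force: [-0.1, 0.3, -0.3]
gripper_width: -0.0
grasp_force: 0.0
```

```bash
cat > meas.py <<'E'
from w import *
def wcam(name):
    c=read_camera("wrist"); cv2.imwrite(f"pics/{name}.png",c["color"]); return c["color"],(c["fx"],c["cx"],c["cy"],c["rvec"],c["tvec"])
def plane(cam,pts,z):
    out=[]
    for uv in pts:
        o,d=wray(cam,uv); out.append((o+d*(z-o[2])/d[2])[:2])
    return np.array(out)
def coupon(img,cam,z,frame,roi=90,th=150):
    g=img.min(axis=2); c0=l2w(frame,(0,0,0))
    n,lab,st,ce=cv2.connectedComponentsWithStats((g>th).astype(np.uint8))
    for i in range(1,n):
        if 300<st[i,4]<9000:
            cs=cv2.findContours((lab==i).astype(np.uint8),cv2.RETR_EXTERNAL,cv2.CHAIN_APPROX_NONE)[0][0][:,0].astype(float)
            P=plane(cam,cs,z)
            L=np.array([w2l(frame,(*p,z))[:2]*1e3 for p in P],np.float32); r=cv2.minAreaRect(L)
            print("comp",st[i],"px c",ce[i].round(1),"rect local mm",np.round(r[0],1),np.round(r[1],1),round(r[2],1))
E
python3 -c "
from meas import *
show(); print(np.round(get_obs()['q'],3))
im,cam=wcam('w2'); R=cv2.Rodrigues(np.array(cam[3]))[0]; C=-R.T@cam[4]; print('campos',C, 'in tool',rot(get_obs()).inv().apply(C-np.array(get_obs()['eef_pos'])))
for th in (120,150,180): coupon(im,cam,.019,TR,th=th)
"
```

```text
t 11.07 p [0.5637 0.1802 0.1495] toolyaw 96.18 tilt [0.004 0.002] F [-0.1  0.3 -0.3] w -0.0
tray-local mm [ 90.2  29.5 149.5] holder-local [101.9 309.6 149.5]
[-0.581  0.433  0.215  1.852 -0.118  0.864  1.37 ]
campos [0.48478583 0.17248242 0.2923236 ] in tool [ 0.08252222  0.00095726 -0.14214065]
comp [ 88   0  34  25 436] px c [103.4  12.3] rect local mm [ -85.1 -119.5] [38.4 26. ] 78.0
comp [ 310    0  119   87 8179] px c [371.7  36.1] rect local mm [-65.5 142.5] [116.2  99.4] 80.2
comp [ 219   28   78  120 5947] px c [257.3  98.9] rect local mm [ 2.3 33. ] [111.1  71.3] 0.1
comp [   0   69   45   84 2999] px c [ 20.2 111.7] rect local mm [   4.5 -245.4] [87.4 84.2] 2.6
comp [413 104  25  31 558] px c [423.8 118.4] rect local mm [ 23.4 202.3] [28.6 30.2] 73.0
comp [ 74 200  24  25 393] px c [ 85.7 211.8] rect local mm [ 126.  -159.3] [29.1 32.8] 0.7
comp [239 234  13  42 439] px c [246.  253.5] rect local mm [172.7  20.2] [13.  50.9] 89.7
comp [258 234  13  40 427] px c [263.5 252.8] rect local mm [171.2  40.3] [48.2 12.5] 3.0
comp [ 311    0  118   86 7990] px c [371.7  35.7] rect
[... 285 characters left out ...]
t local mm [ 23.6 203.6] [29.1 25.4] 4.9
comp [240 234  12  41 380] px c [245.8 252.8] rect local mm [171.9  20.7] [11.2 49.5] 88.0
comp [259 234  12  39 380] px c [263.6 253.1] rect local mm [170.7  41.1] [46.9 11.9] 0.4
comp [ 312    0  116   85 7745] px c [371.8  35. ] rect local mm [-66.2 142.5] [113.7  96.5] 80.5
comp [ 219   31   77  112 5065] px c [257.6 100.8] rect local mm [ 1.5 32.5] [103.5  69.6] 0.8
comp [ 428   60   84  270 8681] px c [474.9 177.1] rect local mm [131.8 288.5] [ 79.6 373. ] 84.7
comp [   0   71   38   78 2223] px c [ 18.4 110.4] rect local mm [   4.1 -242.3] [84.  61.1] 2.4
comp [415 106  20  27 414] px c [424.  118.4] rect local mm [ 23.2 202.6] [23.9 26.9] 73.2
```

```bash
cat >> meas.py <<'E'
def wproj(cam,P):
    R=cv2.Rodrigues(np.array(cam[3]))[0]; p=np.asarray(P).reshape(-1,3)@R.T+np.array(cam[4])
    rho=np.hypot(p[:,0],p[:,1]); th=np.arctan2(rho,p[:,2]); return np.stack([cam[1]+cam[0]*th*p[:,0]/rho,cam[2]+cam[0]*th*p[:,1]/rho],1)
def rectify(img,cam,frame,z,x0,x1,y0,y1,s):
    # columns: local y decreasing to the right; rows: local x decreasing downward
    Y,X=np.meshgrid(np.arange(y1,y0,-1/s),np.arange(x1,x0,-1/s))
    c,sn=np.cos(frame[2]),np.sin(frame[2]); W=np.stack([frame[0]+(c*X-sn*Y)/1e3,frame[1]+(sn*X+c*Y)/1e3,np.full(X.shape,z)],-1)
    m=wproj(cam,W).reshape(*X.shape,2).astype(np.float32); return cv2.remap(img,m[...,0],m[...,1],cv2.INTER_CUBIC)
E
python3 -c "
from meas import *
im,cam=wcam('w3')
r=rectify(im,cam,TR,.019,-20,65,-25,85,7); cv2.imwrite('pics/r1.png',r); print(r.shape)
g=cv2.cvtColor(r,cv2.COLOR_BGR2GRAY)
for y in (60,56,52,10,6,2): print('y',y,'x-profile from 65 down',g[::14,int((85-y)*7)])
for x in (44,36,20,12): print('x',x,'y from 85 down',g[int((65-x)*7),::14])
"
```

```text
(595, 770, 3)
y 60 x-profile from 65 down [ 37  38  33  33  35  34  32  37 145 234 241 243 242 241 243 244 243 243
 243 244 245 244 243 243 244 243 241 239 192  40  34  36  37  36  36  39
  38  39  39  37  38  38  38]
y 56 x-profile from 65 down [ 40  42  36  37  37  37  36  39 154 240 243 246 246 246 247 246 246 247
 246 247 247 247 247 247 247 247 242 239 190  40  35  38  37  37  37  39
  38  37  38  37  39  39  39]
y 52 x-profile from 65 down [ 46  47  39  32  33  33  34  39 174 243 243 249 250 250 250 250 250 250
 250 250 250 250 250 250 250 250 242 240 192  41  37  37  38  38  36  37
  37  38  40  39  40  39  40]
y 10 x-profile from 65 down [ 41  41  36  33  35  39  38  38 145 238 241 246 248 248 248 248 248 248
 248 248 248 248 248 248 249 248 242 239 198  49  36  37  35  38  39  39
  38  38  38  38  39  40  40]
y 6 x-profile from 65 down [ 40  39  33  31  32  35  34  35 152 237 241 242 241 242 243 243 243 243
 241 243 244 244 242 244 244 242 239 240 199  49  34  36  36  37  39  39
  38  39  39  38  39  38  38]
y 2 x-profile from 65 down [ 36  37  31  33  34  33  33  36 147 237
[... 415 characters left out ...]
35  36  34  34  35  69 226 241 241 242 245 247 246 249 249
 247 248 246 241 233 209 207 207 207 208 210 212 234 241 245 247 246 249
 249 247 248 246 242 241 241 234  72  36  35  34  35  35  36  33  34  35
  34]
x 20 y from 85 down [ 42  41  38  33  35  36  35  36  84 227 239 240 240 246 247 247 250 250
 248 249 246 240 232 211 211 212 211 212 211 214 235 240 245 247 247 250
 250 248 249 246 240 240 240 230  92  33  37  36  37  38  37  37  37  37
  38]
x 12 y from 85 down [ 43  43  40 108 213 157 215 140  82 218 239 240 240 240 240 240 240 239
 240 240 240 239 240 240 239 239 239 239 239 239 240 240 240 240 240 240
 239 240 240 239 239 238 239 219  71  34  38  38  37  37  36  37  37  36
  37]
```

View pics/r1.png

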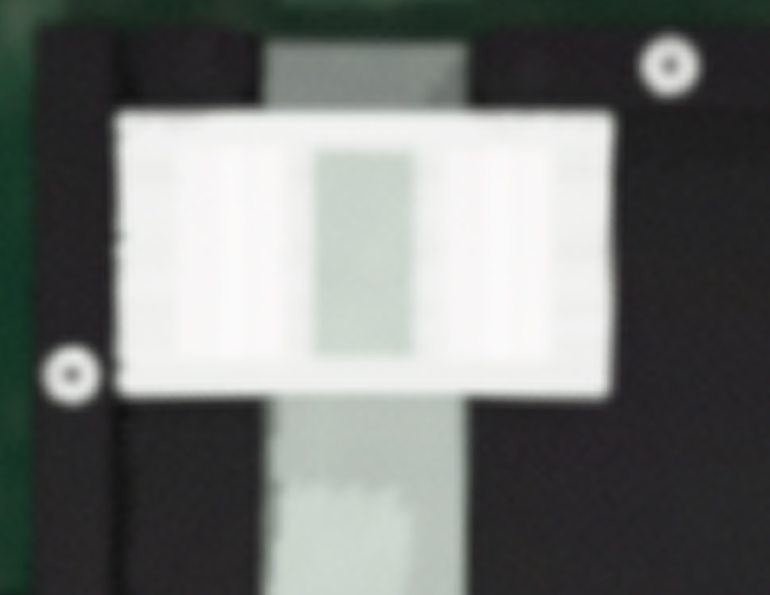

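The rectified view shows the coupon flush against both fences, centred on the channel: its edges are at rows 112–396 and columns 117–613, which is x 8.6–49 and y −2.6–68.3. Its centre is (28.8, 32.9), close to the nominal (28,31) within camera bias. Before rotating I'll measure the holder with the same camera pose so that bias cancels.

>>> jog_arm(moves=[0.09,-1,0,0,0,0,0,0.09,-1,0,0,0,0,0,0.09,-1,0,0,0,0,0,0.09,-1,0,0,0,0,0,0.09,-1,0,0,0,0,0,0.09,-1,0,0,0,0,0,0.09,-1,0,0,0,0,0,0.09,-1,0,0,0,0,0])

```text
t: 11.83
eef_pos: [0.5632, 0.0182, 0.1458]
tool_rot: [-0.0, -0.054, 0.999, 0.0]
contact_force: [0.8, -0.2, -0.2]
gripper_width: -0.001
grasp_force: 0.0
```

>>> jog_arm(moves=[0.09,-1,0,0,0,0,0,0.09,-1,0,0,0,0,0,0.09,-1,0,0,0,0,0,0.09,-1,0,0,0,0,0,0.09,-1,0,0,0,0,0,0.09,-1,0,0,0,0,0,0.09,-0.8,0,0,0,0,0,0,0,0,0,0,0,0])

```text
t: 12.5
eef_pos: [0.565, -0.1218, 0.146]
tool_rot: [-0.0, -0.051, 0.999, -0.001]
contact_force: [-1.0, 0.3, 0.7]
gripper_width: 0.002
grasp_force: 0.0
```

```bash
python3 -c "
from meas import *
show(); im,cam=wcam('w4'); np.save('cam4.npy',np.array([cam[0],cam[1],cam[2],*np.ravel(cam[3]),*np.ravel(cam[4])]))
r=rectify(im,cam,HO,.014,-52,60,-75,75,5); cv2.imwrite('pics/r2.png',r); print(r.shape)
"
```

```text
t 12.5 p [ 0.565  -0.1218  0.146 ] toolyaw 95.88 tilt [-0.    -0.002] F [-1.   0.3  0.7] w 0.002
tray-local mm [  59.  -270.9  146. ] holder-local [ 57.1  10.9 146. ]
(560, 750, 3)
```

View pics/r2.png

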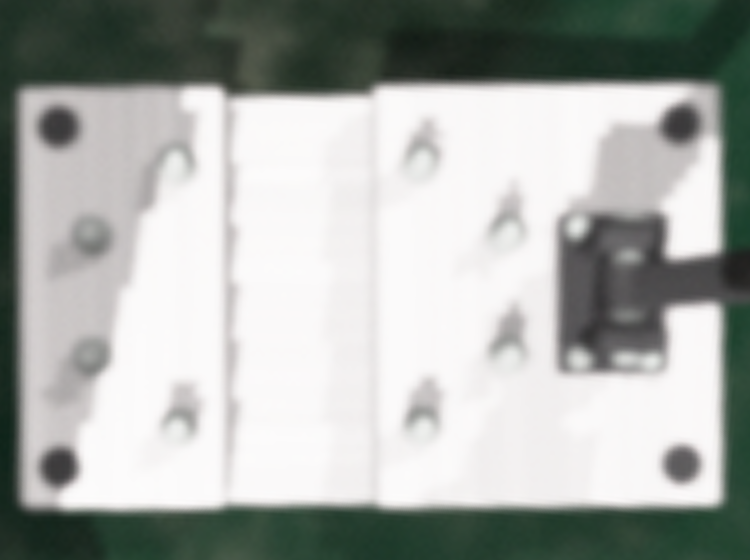

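The rectified holder view shows the plate at cols 18–722, rows 86–507 and screws at (58,127), (58,467), (680,124), (682,464). That puts the holder centre at HO-local (0.8,1.05) mm with an extra +0.27° of yaw. Channel edges at cols 225/376 agree. The seat in wrist measure is therefore HO-local (0.75,15.05). Next I turn 90° and return over the nest.

```bash
cat > rows.py <<'E'
from w import *
def rows(wps,yaw_end,n,claw):
    """wps: list of (row index,end xyz); linear; constant yaw rate over n rows"""
    o=get_obs(); R=rot(o); p=np.array(o["eef_pos"]); M=R.as_matrix(); y0=np.degrees(np.arctan2(M[1,1],M[0,1])); dz=-(yaw_end-y0)/n
    k0=0; out=[]
    for k1,t in wps:
        step=(np.array(t)-p)/(k1-k0)
        for i in range(k0,k1): out.append([*(R.inv().apply(step)/.02).round(2),0,0,round(dz/4,2),claw]); R=R*Ro.from_rotvec([0,0,np.radians(dz)])
        p=np.array(t); k0=k1
    for i in range(0,len(out),8): print([float(v) for r in out[i:i+8] for v in r])
E
python3 -c "
from rows import *
g=l2w(TR,(.0288,.032,.06)); print(g)
rows([(16,[.51,.08,.146]),(24,[*g[:2],.07])],6.2,24,.7)"
```

```text
[0.5023899  0.17611288 0.06      ]
[0.11, 0.64, -0.0, 0.0, 0.0, 0.94, 0.7, 0.15, 0.63, -0.0, 0.0, 0.0, 0.94, 0.7, 0.19, 0.62, -0.0, 0.0, 0.0, 0.94, 0.7, 0.23, 0.6, -0.0, 0.0, 0.0, 0.94, 0.7, 0.27, 0.59, -0.0, 0.0, 0.0, 0.94, 0.7, 0.31, 0.57, -0.0, 0.0, 0.0, 0.94, 0.7, 0.34, 0.55, -0.0, 0.0, 0.0, 0.94, 0.7, 0.38, 0.53, -0.0, 0.0, 0.0, 0.94, 0.7]
[0.41, 0.5, -0.0, 0.0, 0.0, 0.94, 0.7, 0.44, 0.47, -0.0, 0.0, 0.0, 0.94, 0.7, 0.47, 0.44, -0.0, 0.0, 0.0, 0.94, 0.7, 0.5, 0.41, -0.0, 0.0, 0.0, 0.94, 0.7, 0.53, 0.38, -0.0, 0.0, 0.0, 0.94, 0.7, 0.55, 0.34, -0.0, 0.0, 0.0, 0.94, 0.7, 0.57, 0.3, -0.0, 0.0, 0.0, 0.94, 0.7, 0.59, 0.27, -0.0, 0.0, 0.0, 0.94, 0.7]
[0.51, 0.32, 0.47, 0.0, 0.0, 0.94, 0.7, 0.53, 0.28, 0.47, 0.0, 0.0, 0.94, 0.7, 0.55, 0.25, 0.47, 0.0, 0.0, 0.94, 0.7, 0.56, 0.21, 0.47, 0.0, 0.0, 0.94, 0.7, 0.58, 0.17, 0.47, 0.0, 0.0, 0.94, 0.7, 0.59, 0.13, 0.47, 0.0, 0.0, 0.94, 0.7, 0.6, 0.1, 0.47, 0.0, 0.0, 0.94, 0.7, 0.6, 0.06, 0.47, 0.0, 0.0, 0.94, 0.7]
```

>>> jog_arm(moves=[0.11,0.64,0,0,0,0.94,0.7,0.15,0.63,0,0,0,0.94,0.7,0.19,0.62,0,0,0,0.94,0.7,0.23,0.6,0,0,0,0.94,0.7,0.27,0.59,0,0,0,0.94,0.7,0.31,0.57,0,0,0,0.94,0.7,0.34,0.55,0,0,0,0.94,0.7,0.38,0.53,0,0,0,0.94,0.7])

```text
t: 13.22
eef_pos: [0.5373, -0.0153, 0.1459]
tool_rot: [-0.0, 0.208, 0.978, 0.0]
contact_force: [-0.4, 0.8, 0.4]
gripper_width: 0.698
grasp_force: 0.0
```

>>> jog_arm(moves=[0.41,0.5,0,0,0,0.94,0.7,0.44,0.47,0,0,0,0.94,0.7,0.47,0.44,0,0,0,0.94,0.7,0.5,0.41,0,0,0,0.94,0.7,0.53,0.38,0,0,0,0.94,0.7,0.55,0.34,0,0,0,0.94,0.7,0.57,0.3,0,0,0,0.94,0.7,0.59,0.27,0,0,0,0.94,0.7])

```text
t: 13.88
eef_pos: [0.5093, 0.0842, 0.146]
tool_rot: [-0.001, 0.454, 0.891, 0.0]
contact_force: [-0.1, 0.7, 0.3]
gripper_width: 0.699
grasp_force: 0.0
```

>>> jog_arm(moves=[0.51,0.32,0.47,0,0,0.94,0.7,0.53,0.28,0.47,0,0,0.94,0.7,0.55,0.25,0.47,0,0,0.94,0.7,0.56,0.21,0.47,0,0,0.94,0.7,0.58,0.17,0.47,0,0,0.94,0.7,0.59,0.13,0.47,0,0,0.94,0.7,0.6,0.1,0.47,0,0,0.94,0.7,0.6,0.06,0.47,0,0,0.94,0.7])

```text
t: 14.55
eef_pos: [0.502, 0.1803, 0.0703]
tool_rot: [-0.001, 0.67, 0.742, -0.0]
contact_force: [-0.1, -0.6, 0.8]
gripper_width: 0.701
grasp_force: 0.0
```

```bash
python3 -c "
from w import *
show(l2w(TR,(.0288,.032,.005))); print(np.round(get_obs()['q'],2))"
```

```text
t 14.55 p [0.502  0.1803 0.0703] toolyaw 5.87 tilt [-0.001  0.001] F [-0.1 -0.6  0.8] w 0.701
tray-local mm [28.9 36.2 70.3] holder-local [ 41.  319.1  70.3]
tool shift in units of 20mm [-0.21 -0.    3.27]
[-0.88  0.52  0.53  2.05 -0.41  0.68  0.03]
```

>>> jog_arm(moves=[-0.21,0,0.3,0,0,-0.08,0.7,0,0,0.5,0,0,0,0.7,0,0,0.5,0,0,0,0.7,0,0,0.4,0,0,0,0.7,0,0,0,0,0,0,0.7,0,0,0,0,0,0,0.7,0,0,0,0,0,0,0.7,0,0,0,0,0,0,0.7])

```text
t: 15.22
eef_pos: [0.5043, 0.1737, 0.0376]
tool_rot: [0.0, 0.668, 0.744, 0.0]
contact_force: [-0.5, -0.7, -0.8]
gripper_width: 0.7
grasp_force: 0.0
```

```bash
python3 -c "
from w import *
show(l2w(TR,(.0288,.032,.005)))"
```

```text
t 15.22 p [0.5043 0.1737 0.0376] toolyaw 6.23 tilt [0.001 0.   ] F [-0.5 -0.7 -0.8] w 0.7
tray-local mm [30.4 29.4 37.6] holder-local [ 42.2 312.3  37.6]
tool shift in units of 20mm [ 0.13 -0.08  1.63]
```

>>> jog_arm(moves=[0.13,-0.08,0,0,0,0,0.7,0,0,0,0,0,0,0.7,0,0,0.27,0,0,0,0.7,0,0,0.27,0,0,0,0.7,0,0,0.27,0,0,0,0.7,0,0,0.27,0,0,0,0.7,0,0,0.27,0,0,0,0.7,0,0,0.27,0,0,0,0.7])

```text
t: 15.88
eef_pos: [0.5018, 0.1762, 0.0039]
tool_rot: [-0.0, 0.668, 0.745, -0.0]
contact_force: [1.0, -0.1, -0.5]
gripper_width: 0.694
grasp_force: 0.0
```

```bash
python3 -c "
from w import *
show(l2w(TR,(.0288,.032,.005)))"
```

```text
t 15.88 p [0.5018 0.1762 0.0039] toolyaw 6.25 tilt [-0. -0.] F [ 1.  -0.1 -0.5] w 0.694
tray-local mm [28.2 32.2  3.9] holder-local [ 40.2 315.1   3.9]
tool shift in units of 20mm [-0.01  0.03 -0.05]
```

>>> jog_arm(moves=[0,0.03,-0.07,0,0,0,0.6,0,0,0,0,0,0,0.55,0,0,0,0,0,0,0.5,0,0,0,0,0,0,0.46,0,0,0,0,0,0,0.4,0,0,0,0,0,0,0.3,0,0,0,0,0,0,0.3,0,0,0,0,0,0,0.3], grip_force=40)

```text
t: 16.55
eef_pos: [0.5025, 0.1764, 0.0065]
tool_rot: [-0.0, 0.668, 0.745, 0.0]
contact_force: [-2.1, -1.2, 6.1]
gripper_width: 0.452
grasp_force: 40.0
```

```bash
python3 -c "
from w import *
show(l2w(TR,(.0288,.032,.005)))"
```

```text
t 16.55 p [0.5025 0.1764 0.0065] toolyaw 6.24 tilt [-0.  0.] F [-2.1 -1.2  6.1] w 0.452
tray-local mm [28.9 32.2  6.5] holder-local [ 40.9 315.1   6.5]
tool shift in units of 20mm [-0.01 -0.    0.08]
```

Gripped at 40 N with the opening right for 40 mm. Now the straight lift.

>>> jog_arm(moves=[0,0,-0.15,0,0,0,0.3,0,0,-0.3,0,0,0,0.3,0,0,-0.4,0,0,0,0.3,0,0,-0.6,0,0,0,0.3,0,0,-0.8,0,0,0,0.3,0,0,-0.8,0,0,0,0.3,0,0,-0.5,0,0,0,0.3,0,0,0,0,0,0,0.3])

```text
t: 17.22
eef_pos: [0.5041, 0.177, 0.0797]
tool_rot: [0.001, 0.668, 0.745, 0.002]
contact_force: [-0.2, 0.1, -1.0]
gripper_width: 0.456
grasp_force: 40.6
```

```bash
python3 -c "
from rows import *
show(); o=get_obs(); print(o['grasp_force'])
# placing: tool = G + seat_meas - coupon_meas
G=l2w(TR,(.0289,.0322,0)); cm=l2w(TR,(.0288,.0329,0)); sm=l2w(HO,(.00075,.01505,0)); P=sm+(G-cm); print('place',P,'holder local',w2l(HO,P)*1e3)
rows([(16,[*P[:2],.075])],9.06,16,.3)
im=read_camera('wrist')['color']; cv2.imwrite('pics/w5.png',im)"
```

```text
t 17.22 p [0.5041 0.177  0.0797] toolyaw 6.25 tilt [0.004 0.002] F [-0.2  0.1 -1. ] w 0.456
tray-local mm [30.6 32.7 79.7] holder-local [ 42.6 315.5  79.7]
40.64415514469147
place [ 0.5088178  -0.12699715  0.        ] holder local [ 0.81805749 14.34617603  0.        ]
[-0.95, -0.09, 0.01, 0.0, 0.0, -0.04, 0.3, -0.95, -0.09, 0.01, 0.0, 0.0, -0.04, 0.3, -0.95, -0.09, 0.01, 0.0, 0.0, -0.04, 0.3, -0.95, -0.1, 0.01, 0.0, 0.0, -0.04, 0.3, -0.94, -0.1, 0.01, 0.0, 0.0, -0.04, 0.3, -0.94, -0.1, 0.01, 0.0, 0.0, -0.04, 0.3, -0.94, -0.11, 0.01, 0.0, 0.0, -0.04, 0.3, -0.94, -0.11, 0.01, 0.0, 0.0, -0.04, 0.3]
[-0.94, -0.11, 0.01, 0.0, 0.0, -0.04, 0.3, -0.94, -0.11, 0.01, 0.0, 0.0, -0.04, 0.3, -0.94, -0.12, 0.01, 0.0, 0.0, -0.04, 0.3, -0.94, -0.12, 0.01, 0.0, 0.0, -0.04, 0.3, -0.94, -0.12, 0.01, 0.0, 0.0, -0.04, 0.3, -0.94, -0.13, 0.01, 0.0, 0.0, -0.04, 0.3, -0.94, -0.13, 0.01, 0.0, 0.0, -0.04, 0.3, -0.94, -0.13, 0.01, 0.0, 0.0, -0.04, 0.3]
```

>>> jog_arm(moves=[-0.7,-0.07,0,0,0,-0.04,0.3,-0.95,-0.09,0,0,0,-0.04,0.3,-0.95,-0.09,0,0,0,-0.04,0.3,-0.95,-0.1,0,0,0,-0.04,0.3,-0.94,-0.1,0,0,0,-0.04,0.3,-0.94,-0.1,0,0,0,-0.04,0.3,-0.94,-0.11,0,0,0,-0.04,0.3,-0.94,-0.11,0,0,0,-0.04,0.3])

```text
t: 17.93
eef_pos: [0.5039, 0.0285, 0.0764]
tool_rot: [-0.0, 0.659, 0.752, -0.001]
contact_force: [0.1, -0.1, -1.0]
gripper_width: 0.45
grasp_force: 40.6
```

>>> jog_arm(moves=[-0.94,-0.11,0,0,0,-0.04,0.3,-0.94,-0.11,0,0,0,-0.04,0.3,-0.94,-0.12,0,0,0,-0.04,0.3,-0.94,-0.12,0,0,0,-0.04,0.3,-0.94,-0.12,0,0,0,-0.04,0.3,-0.94,-0.13,0,0,0,-0.04,0.3,-0.94,-0.13,0,0,0,-0.04,0.3,-0.5,-0.13,0,0,0,-0.04,0.3])

```text
t: 18.6
eef_pos: [0.5047, -0.1159, 0.0766]
tool_rot: [0.0, 0.651, 0.759, -0.001]
contact_force: [0.4, -0.0, -0.6]
gripper_width: 0.455
grasp_force: 40.6
```

>>> jog_arm(moves=[-0.2,0,0.2,0,0,0,0.3,0,0,0.3,0,0,0,0.3,0,0,0.3,0,0,0,0.3,0,0,0.2,0,0,0,0.3,0,0,0.1,0,0,0,0.3,0,0,0,0,0,0,0.3,0,0,0,0,0,0,0.3,0,0,0,0,0,0,0.3])

```text
t: 19.27
eef_pos: [0.5061, -0.1172, 0.0552]
tool_rot: [0.0, 0.65, 0.76, 0.0]
contact_force: [-0.4, -0.5, -1.5]
gripper_width: 0.455
grasp_force: 40.6
```

```bash
python3 -c "
from meas import *
show(np.array([.5088,-.1270,.0065])); print(get_obs()['grasp_force'])
im,cam=wcam('w6')
u=wproj(cam,[l2w(HO,(x,14e-3+y,.075)) for x,y in ((0,.035),(0,-.035),(.02,0),(-.02,0))]); print(u)"
```

```text
t 19.27 p [ 0.5061 -0.1172  0.0552] toolyaw 8.84 tilt [0. 0.] F [-0.4 -0.5 -1.5] w 0.455
tray-local mm [   0.9 -260.    55.2] holder-local [-0.4 24.4 55.2]
tool shift in units of 20mm [-0.5   0.06  2.44]
40.63162565231323
[[254.65153339 223.12396238]
 [254.46042202 333.65691908]
 [293.86184591 285.1682165 ]
 [215.20818591 285.13440706]]
```

>>> jog_arm(moves=[-0.25,0.03,0,0,0,-0.05,0.3,-0.25,0.03,0,0,0,0,0.3,0,0,0.3,0,0,0,0.3,0,0,0.4,0,0,0,0.3,0,0,0.4,0,0,0,0.3,0,0,0.2,0,0,0,0.3,0,0,0,0,0,0,0.3,0,0,0,0,0,0,0.3])

```text
t: 19.98
eef_pos: [0.5082, -0.1271, 0.0285]
tool_rot: [-0.001, 0.649, 0.76, -0.0]
contact_force: [0.4, 0.3, -0.1]
gripper_width: 0.455
grasp_force: 40.6
```

```bash
python3 -c "
from meas import *
show(np.array([.5088,-.1270,.0065]))
im,cam=wcam('w7'); im2=cv2.resize(im[150:342,127:383],(800,600),interpolation=cv2.INTER_CUBIC); cv2.imwrite('pics/w7c.png',im2)"
```

```text
t 19.98 p [ 0.5082 -0.1271  0.0285] toolyaw 9.01 tilt [-0.001  0.   ] F [ 0.4  0.3 -0.1] w 0.455
tray-local mm [   1.9 -270.1   28.5] holder-local [ 0.1 14.3 28.5]
tool shift in units of 20mm [0.   0.03 1.1 ]
```

>>> jog_arm(moves=[0,0.03,0.2,0,0,0,0.3,0,0,0.2,0,0,0,0.3,0,0,0.2,0,0,0,0.3,0,0,0.15,0,0,0,0.3,0,0,0.1,0,0,0,0.3,0,0,0,0,0,0,0.3,0,0,0,0,0,0,0.3,0,0,0,0,0,0,0.3])

```text
t: 20.7
eef_pos: [0.5093, -0.1272, 0.0121]
tool_rot: [0.0, 0.649, 0.76, 0.0]
contact_force: [-0.7, 0.0, -1.0]
gripper_width: 0.455
grasp_force: 40.6
```

```bash
python3 -c "
from meas import *
show(np.array([.5088,-.1270,.0065])); print(np.round(get_obs()['torque'],2))"
```

```text
t 20.7 p [ 0.5093 -0.1272  0.0121] toolyaw 9.01 tilt [ 0. -0.] F [-0.7  0.  -1. ] w 0.455
tray-local mm [   3.  -270.3   12.1] holder-local [ 1.2 14.1 12.1]
tool shift in units of 20mm [ 0.01 -0.02  0.28]
[-0.04 -0.    0.06]
```

>>> jog_arm(moves=[0,-0.02,0.05,0,0,0,0.3,0,0,0.05,0,0,0,0.3,0,0,0.05,0,0,0,0.3,0,0,0.05,0,0,0,0.3,0,0,0.04,0,0,0,0.3,0,0,0.04,0,0,0,0.3,0,0,0,0,0,0,0.3,0,0,0,0,0,0,0.3])

```text
t: 21.37
eef_pos: [0.5088, -0.1271, 0.0066]
tool_rot: [-0.0, 0.649, 0.76, 0.0]
contact_force: [-1.0, 0.1, 0.4]
gripper_width: 0.451
grasp_force: 40.8
```

```bash
python3 -c "
from meas import *
show(np.array([.5088,-.1270,.0065])); print(np.round(get_obs()['torque'],2))"
```

```text
t 21.37 p [ 0.5088 -0.1271  0.0066] toolyaw 9.02 tilt [-0.  0.] F [-1.   0.1  0.4] w 0.451
tray-local mm [   2.5 -270.2    6.6] holder-local [ 0.8 14.2  6.6]
tool shift in units of 20mm [0.01 0.   0.  ]
[0.03 0.15 0.01]
```

>>> jog_arm(moves=[0,0,0.03,0,0,0,0.3,0,0,0.03,0,0,0,0.3,0,0,0,0,0,0,0.3,0,0,0,0,0,0,0.3,0,0,0,0,0,0,0.3,0,0,0,0,0,0,0.3,0,0,0,0,0,0,0.3,0,0,0,0,0,0,0.3])

```text
t: 22.03
eef_pos: [0.5088, -0.1272, 0.0065]
tool_rot: [-0.0, 0.649, 0.76, 0.001]
contact_force: [-4.7, 2.0, 17.0]
gripper_width: 0.454
grasp_force: 42.2
```

```bash
python3 -c "
from meas import *
show(np.array([.5088,-.1270,.0065])); print(np.round(get_obs()['torque'],2))"
```

```text
t 22.03 p [ 0.5088 -0.1272  0.0065] toolyaw 9.0 tilt [0.    0.001] F [-4.7  2.  17. ] w 0.454
tray-local mm [   2.6 -270.2    6.5] holder-local [ 0.8 14.2  6.5]
tool shift in units of 20mm [ 0.01 -0.   -0.  ]
[ 0.39  1.1  -0.01]
```

Seated: contact at TCP z 6.5 mm, the same height as at the pick-up. I'll release and rise.

>>> jog_arm(moves=[0,0,-0.05,0,0,0,0.3,0,0,0,0,0,0,0.3,0,0,0,0,0,0,0.5,0,0,0,0,0,0,0.55,0,0,0,0,0,0,0.6,0,0,0,0,0,0,0.65,0,0,0,0,0,0,0.7,0,0,0,0,0,0,0.7])

```text
t: 22.7
eef_pos: [0.5088, -0.1272, 0.0062]
tool_rot: [-0.0, 0.649, 0.76, -0.0]
contact_force: [-0.4, 0.6, 0.7]
gripper_width: 0.696
grasp_force: 0.0
```

>>> jog_arm(moves=[0,0,-0.2,0,0,0,0.7,0,0,-0.5,0,0,0,0.7,0,0,-0.8,0,0,0,0.7,0,0,-1,0,0,0,0.7,0,0,-1,0,0,0,0.7,0,0,-1,0,0,0,0.7,0,0,-1,0,0,0,0.7,0,0,-0.5,0,0,0,0.7])

```text
t: 23.37
eef_pos: [0.5098, -0.1276, 0.1292]
tool_rot: [0.001, 0.65, 0.76, 0.001]
contact_force: [0.5, -0.3, 0.1]
gripper_width: 0.695
grasp_force: 0.0
```

```bash
python3 -c "
from meas import *
show()
im,cam=wcam('w8'); HO2=(*l2w(HO,(.0008,.00105,0))[:2],np.radians(9.06))
r=rectify(im,cam,HO2,.019,-52,60,-75,75,5); cv2.imwrite('pics/r3.png',r)
g=cv2.cvtColor(r,cv2.COLOR_BGR2GRAY); print(g[:, ::15].shape)
for x in (12,0,-12): print(x,g[int((60-x)*5),0:750:10])"
```

```text
t 23.37 p [ 0.5098 -0.1276  0.1292] toolyaw 8.98 tilt [ 0.003 -0.   ] F [ 0.5 -0.3  0.1] w 0.695
tray-local mm [   3.5 -270.8  129.2] holder-local [  1.7  13.6 129.2]
(560, 50)
12 [ 43  43 105 215 232 231 228 227 200 170 194 198 218 241 251 252 252 252
 254 254 254 254 254 254 254 253 252 246 237 237 236 236 237 237 238 249
 252 254 254 254 254 254 254 254 254 252 252 252 249 225 221 236 248 250
 252 248 169 187 237 177  74  59  64  80  98 104 109 119 132 172 245 253
 147  68  63]
0 [ 50  48 104 216 232 232 227 228 227 229 250 251 251 243 252 252 253 253
 254 254 254 254 254 254 254 254 252 247 236 236 237 237 238 237 239 250
 252 254 254 254 254 254 254 254 254 252 252 252 252 253 254 252 251 250
 250 244 161 106 105 100  75  69  69  82 101 113 106  97  96  95  96  97
  95  95  95]
-12 [ 43  41 104 216 234 231 227 217 217 213 244 243 222 240 252 253 252 253
 254 254 254 254 254 254 254 254 252 247 238 238 238 238 237 237 239 251
 252 254 254 254 254 254 254 254 254 252 252 252 250 228 221 231 245 245
 249 243 160 164 221 184 106  86  87 105 130 138 131 140 152 189 246 252
 156  80  81]
```

The coupon's grey patch sits centred at about y=13 in the holder frame, between the pins and flat. Now the hold-down: go behind the knob with shut fingers.

>>> jog_arm(moves=[-0.79,0.06,0,0,0,0,0,-0.79,0,0,0,0,0,0,-0.79,0,0,0,0,0,0,-0.79,0,0,0,0,0,0,-0.79,0,0,0,0,0,0,-0.79,0,0,0,0,0,0,-0.79,0,0,0,0,0,0,-0.79,0,0,0,0,0,0])

```text
t: 24.08
eef_pos: [0.5294, -0.2523, 0.1256]
tool_rot: [-0.001, 0.649, 0.76, -0.0]
contact_force: [-0.3, 0.3, -1.1]
gripper_width: -0.003
grasp_force: 0.0
```

```bash
cat >> w.py <<'E'
HO2=(*l2w(HO,(.0008,.00105,0))[:2],np.radians(9.06))
E
python3 -c "
from w import *
show(l2w(HO2,(0,-.112,.045))); print(w2l(HO2,get_obs()['eef_pos'])*1e3)"
```

```text
t 24.08 p [ 0.5294 -0.2523  0.1256] toolyaw 9.01 tilt [-0.001  0.   ] F [-0.3  0.3 -1.1] w -0.003
tray-local mm [   9.6 -396.9  125.6] holder-local [   2.  -112.7  125.6]
tool shift in units of 20mm [ 0.08 -0.03  4.03]
[   0.68593291 -113.71592184  125.59442219]
```

>>> jog_arm(moves=[0,-0.03,0.5,0,0,0,0,0,0,0.5,0,0,0,0,0,0,0.5,0,0,0,0,0,0,0.5,0,0,0,0,0,0,0.5,0,0,0,0,0,0,0.5,0,0,0,0,0,0,0.5,0,0,0,0,0,0,0.5,0,0,0,0])

```text
t: 24.75
eef_pos: [0.5292, -0.2515, 0.0451]
tool_rot: [-0.0, 0.649, 0.761, -0.0]
contact_force: [-0.5, -0.3, -0.4]
gripper_width: 0.001
grasp_force: 0.0
```

>>> jog_arm(moves=[0.2,0,0,0,0,0,0,0.2,0,0,0,0,0,0,0.2,0,0,0,0,0,0,0.2,0,0,0,0,0,0,0.2,0,0,0,0,0,0,0.2,0,0,0,0,0,0,0.2,0,0,0,0,0,0,0.1,0,0,0,0,0,0])

```text
t: 25.42
eef_pos: [0.5245, -0.2211, 0.0464]
tool_rot: [-0.0, 0.649, 0.761, 0.0]
contact_force: [0.0, 0.3, 0.4]
gripper_width: 0.004
grasp_force: 0.2
```

```bash
python3 -c "
from w import *
show(l2w(HO2,(0,-.065,.045))); print(w2l(HO2,get_obs()['eef_pos'])*1e3)"
```

```text
t 25.42 p [ 0.5245 -0.2211  0.0464] toolyaw 9.05 tilt [0.    0.001] F [0.  0.3 0.4] w 0.004
tray-local mm [   8.1 -365.3   46.4] holder-local [  2.  -81.1  46.4]
tool shift in units of 20mm [ 0.86 -0.04  0.07]
[  0.75815309 -82.15138311  46.40238659]
```

>>> jog_arm(moves=[0.1,0,0,0,0,0,0,0.1,0,0,0,0,0,0,0.1,0,0,0,0,0,0,0.1,0,0,0,0,0,0,0.1,0,0,0,0,0,0,0.1,0,0,0,0,0,0,0.1,0,0,0,0,0,0,0.1,0,0,0,0,0,0])

```text
t: 26.08
eef_pos: [0.5219, -0.2062, 0.0462]
tool_rot: [-0.0, 0.649, 0.76, 0.0]
contact_force: [0.3, -1.3, 0.2]
gripper_width: 0.002
grasp_force: 0.1
```

>>> jog_arm(moves=[0.05,0,0,0,0,0,0,0.05,0,0,0,0,0,0,0.05,0,0,0,0,0,0,0.05,0,0,0,0,0,0,0.05,0,0,0,0,0,0,0,0,0,0,0,0,0,0,0,0,0,0,0,0,0,0,0,0,0,0,0])

```text
t: 26.75
eef_pos: [0.5212, -0.2016, 0.0463]
tool_rot: [0.0, 0.649, 0.76, -0.0]
contact_force: [0.4, -1.1, -0.2]
gripper_width: -0.001
grasp_force: 0.0
```

```bash
python3 -c "
from meas import *
show(l2w(HO2,(0,-.065,.045))); print(w2l(HO2,get_obs()['eef_pos'])*1e3)
wcam('w9'); s=read_camera('scene')['color']; cv2.imwrite('pics/s9.png',s)
for th in (1.6,1.2,0): print(th,proj('scene',l2w(HO2,(0,-.048+.038*np.cos(th)-.017*np.sin(th),.028+.038*np.sin(th)+.017*np.cos(th)))))
d=cv2.absdiff(s,cv2.imread('pics/scene0.png')).max(2); print(d[225:262,255:330:3])"
```

```text
t 26.75 p [ 0.5212 -0.2016  0.0463] toolyaw 9.01 tilt [ 0. -0.] F [ 0.4 -1.1 -0.2] w -0.001
tray-local mm [   6.9 -345.6   46.3] holder-local [  1.7 -61.3  46.3]
tool shift in units of 20mm [-0.13 -0.03  0.07]
[  0.58257351 -62.34061985  46.30837786]
1.6 [[308.68709378 237.03959154]]
1.2 [[302.65566591 231.96681824]]
0 [[287.02355167 231.50691432]]
[[  3   4  53  67  77  37  14   3  11  13   2  14  78  54  23  61   6  16
   25  26  24   2   3   5   2]
 [  1  27  64  67  64  32  10  14  12  13   3   5  47  35  23  13   7  16
   16  22  24   5   5   2   8]
 [  4  53  62  65  36   7  14  15   3  12   6   3  18  21   9  13  15  17
   16  24  25   3   3   7   7]
 [ 16  63  36  66  13   6  11  17  11  13   9   5   7  14  10  12  19  22
   17  22  24   3   6   7   2]
 [ 51  66   2  34   7   4  11  15  52  17   6   6  18  19  16  12  22  30
   21  13  17   4   5   5   3]
 [ 64  64  10  29   6   8  15  12  78  16  16   9  26  28  14  13  16  29
   21  20   3   3   5   5   6]
 [ 64  54  16  23   4  11  14  35  61  16  36   8   3  10   7  11  14  22
   18  36   7   5   3   3   2]
 [ 30  17  15 
[... 2436 characters left out ...]
13  13  22  25  14  14  10   8  14  13
   11   6   7   7   6   5   3]
 [  1   2   2   3   1   5   8  14  14  15  29  34  16  14  12  10  13  13
   10   4   4   5   7   4   4]
 [  3   2   3   4   1   6   6  11  16  15  33  34  15  13  15  13  14  12
    7   5   4   6   3   5   4]
 [  2   4   2   2   5   3   5  10  14  13  32  24  14  13  12  13  15  11
    6   4   5   3   8   6   3]
 [  4   2   3   2   3   4   7   4  11  12  22  15  12  12  14  13  13   9
    3   4   4   6   2   4   7]
 [  1   2   3   2   2   3   8   3   6  13  16  13  13  14  13  13  12   5
    5   5   4   4   5   7   6]
 [  2   1   3   3   2   2  12   5   4  13  14  14  15  12  12  13   9   5
    7   4   6   4   7   3   5]]
```

>>> jog_arm(moves=[0.08,0,0,0,0,0,0,0.08,0,0,0,0,0,0,0.08,0,0,0,0,0,0,0.08,0,0,0,0,0,0,0.08,0,0,0,0,0,0,0.08,0,0,0,0,0,0,0,0,0,0,0,0,0,0,0,0,0,0,0,0])

```text
t: 27.52
eef_pos: [0.5197, -0.1919, 0.0463]
tool_rot: [-0.0, 0.649, 0.761, 0.0]
contact_force: [0.3, -0.2, 0.3]
gripper_width: -0.001
grasp_force: 0.0
```

>>> jog_arm(moves=[0,0,0,0,0,0,0,0,0,0,0,0,0,0,-0.3,0,0,0,0,0,0,-0.6,0,-0.3,0,0,0,0,-0.8,0,-0.8,0,0,0,0,-0.8,0,-1,0,0,0,0,-0.8,0,-1,0,0,0,0,0,0,-1,0,0,0,0])

```text
t: 28.18
eef_pos: [0.5297, -0.2628, 0.1303]
tool_rot: [0.002, 0.651, 0.759, -0.001]
contact_force: [-0.7, 0.4, 0.5]
gripper_width: -0.002
grasp_force: 0.0
```

```bash
python3 -c "
from meas import *
show()
s=read_camera('scene')['color']; t=read_camera('top')['color']; im,cam=wcam('w10')
A=cv2.resize(s[200:260,230:310],(400,300),interpolation=cv2.INTER_CUBIC); B=cv2.resize(t[160:235,290:390],(400,300),interpolation=cv2.INTER_CUBIC)
r=rectify(im,cam,HO2,.019,-55,45,-75,75,5)[:500]
cv2.imwrite('pics/m5.png',np.vstack([np.hstack([A,B]),cv2.resize(r,(800,300)) if 0 else cv2.copyMakeBorder(cv2.resize(r,(450,300)),0,0,0,350,cv2.BORDER_CONSTANT)]))"
```

```text
t 28.18 p [ 0.5297 -0.2628  0.1303] toolyaw 8.73 tilt [ 0.001 -0.004] F [-0.7  0.4  0.5] w -0.002
tray-local mm [   8.7 -407.3  130.3] holder-local [   0.7 -123.   130.3]
```

View pics/m5.png

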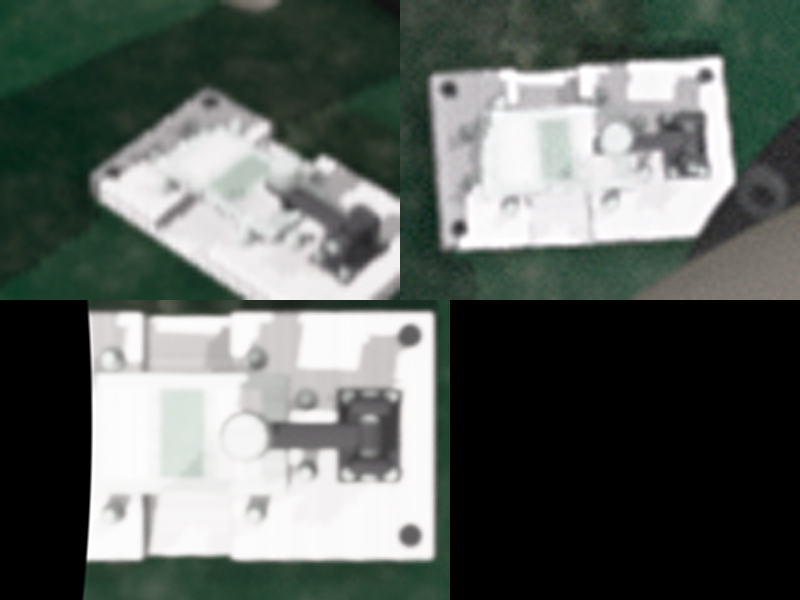

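In all three views the coupon lies between the pins with its patch central (top crop (555,148)). The hold-down is folded over onto it (knob at (617,138) in the top crop, (245,435) in the rectified one), and the tool is clear.

```bash
python3 -c "
from station import *
print(hand_in())"
```

```text
the job is handed in; nothing more can be done
None
```

I slid the coupon flush into the tray's corner, gripped and lifted it out, laid it between the holder's pins and folded the hold-down onto it, then handed the job in at about 28 s; the ring gauge and bearing were not touched.

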